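# Weigh the copper ingot on the bench scale

### The arm

A 7-joint arm with a two-finger parallel gripper is mounted at the origin on a cart in front of the work surface, level with it; the furniture and walls round the work are solid. World frame = base frame: x ahead of the robot, y to its left, z up, the work surface at z = 0. Lengths are in m, angles in degrees, forces in N, time in s.
With the tool pointing down it reaches from about 0.35 to 0.9 m from the base axis. Payload 19.9 kg.
Tool frame: the origin (TCP) lies at the centre of the arm's flange, where the gripper is bolted on; the fingertips stand 199 mm ahead of it and the grasp point (between the pads) lies 180 mm ahead of it; z points along the fingers, y is the line along which they close (so a half turn about z gives the same grasp; the last joint's range is limited). The gripper opens to 94 mm and grips with 3 to 60 N. Pads are 16 mm wide; open, the fingers measure 119 mm over their backs; the gripper's body (75 mm by 177 mm) begins 78 mm behind the grasp point.
Start: joints at [-75.373, 23.915, -0.59, 92.452, 0.269, 63.638, -3.037], TCP at [0.183, 0.598, 0.405] pointing down, gripper open.
Joint ranges: [-161.28, 161.28], [-22.2, 115.67], [-73.04, 71.86], [3.21, 147.25], [-68.34, 248.33], [10.77, 114.83], [-161.83, 161.83]. Speed limits (degrees/s): [108.29, 108.29, 136.94, 136.94, 172.46, 172.46, 172.46].

### API

Orientations are given as a 3x3 rotation matrix whose columns are the frame's x, y, z axes.
In Python, from station import ctrl gives the robot as it stands. The module is installed in compiled form; this text tells all that it offers.
- The arm moves only by the shell command python3 -m pendant 'ROWS' [FORCE]. ROWS is JSON, a list of rows, each a list of 5 numbers: the shift along the tool's x, y, z in m, then the turn about the tool's z in rad, then the finger opening in m, from 0 to 0.094. In form: [[x, y, z, turn, fingers], ...]. A call has 1 to 12 rows; each row is the pose to reach, as a shift and turn from the pose commanded when the call began, along the tool's axes at that moment; what a row does not reach only later rows make up. A row lasts 1/12 s, in which the tool goes at most 41.7 mm and 7.16 degrees, less where a joint would pass 70% of its speed; a pose out of reach is approached as far as the arm can. A call with a gripper value outside its range is refused whole. The fingers move at their own pace and stop on an object; FORCE is the grip in N (left out, the last holds). Time passes only in rows, so rows that repeat a pose let the fingers close. It gives the time, the measured TCP pose, the force, the opening and the grip force at its end, in the units of the state.
- ctrl.state(): the state, without advancing time (a new reading comes with each control period).
- ctrl.capture(name): name is "side" or "top"; returns a dict with "img" (400x640x3 uint8, red, green, blue), "vertical_fov" (degrees; the focal length in pixels is half the picture's height over the tangent of half this angle, whatever the lens; pixels are square), "cx", "cy" (the principal point, pixels), "D" ([k1, k2, p1, p2, k3] as OpenCV has them; the pictures are not rectified), "rvec" (rotation vector, rad) and "tvec" (3), from world to camera coordinates, as OpenCV has them. Camera axes: x right, y down, z forward; pixel columns grow to the right and rows downward; lengths in m; the calibration is good to about 2 mm. A picture is of the moment at which its call begins. There is no depth.
- ctrl.finish_job(): hands the job in; it is judged then, once.
The state is a dict: "t": time; "joints": joint angles; "joint_velocities": joint speeds; "joint_torque": joint torques, N m; "tcp_pos": TCP position; "orientation": TCP orientation; "force": force on the tool from outside, world axes, zero at the start; "wrist_torque": the same for the moment, N m; "gripper_width": finger opening in m; "grip_force": force on a finger pad.
Only numpy, scipy, OpenCV 4.12 (cv2) and the standard library are available. Lean on these libraries where they do the work, as an engineer would, in place of code of your own. Each camera call takes 0.05 s, during which the arm holds its last target. There are 200 camera calls.

### The job

Weigh the copper ingot: take the white bottle off the scale's pan and stand it upright on free tray floor, then, with the pan empty, press the red key (on), the white key (units) and the blue key (zero) in that order, one at a time, each well down and let fully up. Then lift only the copper ingot out of the blue bin, lay it gently and flat on the middle of the pan and let go, and last press the green key down and let it up to store the weight. Leave the other two ingots in the bin, do not press the yellow and grey keys, press only the green key while anything lies on the pan, and do not shift the bin, the tools, the spool or the oil bottle standing around.

Things in the scene. Friction and masses are not known exactly. Their poses are not given: they have to be found in the camera images.
- scale: Low bench scale, fixed: 192 (x) x 140 (y) x 34 mm. Origin: centre of its underside, on the tray floor; +x to its back, +y to its left. Pan on the back part; in front six square keys, 2 rows x 3 columns, 32 mm apart, and a flush display at their left. Unused keys (mm in this frame): yellow (-68, -48), grey (-36, -16).
- scale_pan: Steel weighing pan, 104 mm along the scale's x, 120 mm along its y, 3 mm thick. Origin: centre of its upper face, 42 mm above the tray floor, at (+42, 0) mm in the scale's frame; axes as the scale's. The pan gives up to 4 mm on its spring (about 1.5 N a mm).
- key_red_top (a point): Centre of the top of the red key (on/off; back row, right column), 41 mm above the tray floor when up; key 16 x 16 mm, standing 7 mm proud of the scale's flat top; axes as the scale's.
- key_white_top (a point): Centre of the top of the white key (units; front row, left column), 41 mm above the tray floor when up; key 16 x 16 mm, standing 7 mm proud of the scale's flat top; axes as the scale's.
- key_blue_top (a point): Centre of the top of the blue key (zero; front row, middle column), 41 mm above the tray floor when up; key 16 x 16 mm, standing 7 mm proud of the scale's flat top; axes as the scale's.
- key_green_top (a point): Centre of the top of the green key (store; back row, left column), 41 mm above the tray floor when up; key 16 x 16 mm, standing 7 mm proud of the scale's flat top; axes as the scale's.
- key_red (a joint): Travel of the red spring key, straight down: 0 up, 0.004 m fully down (about 4 N); it counts as pressed beyond 0.0025 and as up again below 0.001.
- key_white (a joint): Travel of the white spring key, straight down: 0 up, 0.004 m fully down (about 4 N); it counts as pressed beyond 0.0025 and as up again below 0.001.
- key_blue (a joint): Travel of the blue spring key, straight down: 0 up, 0.004 m fully down (about 4 N); it counts as pressed beyond 0.0025 and as up again below 0.001.
- key_green (a joint): Travel of the green spring key, straight down: 0 up, 0.004 m fully down (about 4 N); it counts as pressed beyond 0.0025 and as up again below 0.001.
- key_yellow (a joint): Travel of the yellow spring key, straight down: 0 up, 0.004 m fully down (about 4 N); it counts as pressed beyond 0.0025 and as up again below 0.001.
- key_grey (a joint): Travel of the grey spring key, straight down: 0 up, 0.004 m fully down (about 4 N); it counts as pressed beyond 0.0025 and as up again below 0.001.
- stock_bin: Open blue plastic bin, heavy (1.5 kg) but loose: 104 (x) x 170 (y) mm outside (108 x 174 over the rim), 35 mm high, walls 4 mm, floor 4 mm thick. Origin: centre of its underside; x and y along its sides. Three ingots lie in it side by side, long sides roughly along the bin's x, about 46 mm apart, in any order.
- copper_ingot: Copper-red poured ingot, a bar 80 (x) x 16 (y) x 13 mm, about 0.17 kg; origin at the centre of its underside, x along its length, z up.
- brass_ingot: Yellow brass ingot of the same size and frame, in the bin.
- silver_ingot: Silver-grey ingot of the same size and frame, in the bin.
- white_bottle: White round bottle with a dark blue cap, 42 mm across (body) and 85 mm tall with the cap, about 0.1 kg, at first standing on the scale's pan; origin at the centre of its underside, z up.
- oil_bottle: Bystander: small cream bottle with a red dropper cap, 32 mm across, 60 mm tall, upright on the tray floor; origin at the centre of its underside.
- bench_block: Bystander: steel bench block 75 x 75 x 22 mm on the tray floor; origin at the centre of its underside.
- cutters_yellow: Bystander: yellow-handled cutters, 38 x 138 (y) x 12 mm, flat on the tray floor; origin at the centre of the underside, length along y.
- pliers_teal: Bystander: teal-handled pliers, 36 x 149 (y) x 12 mm, flat on the tray floor; origin at the centre of the underside, length along y.
- loupe: Bystander: steel loupe with a black eyepiece, 28 x 77 (y) x 14 mm, flat on the tray floor; origin at the centre of its underside.
- solder_spool: Bystander: grey spool of copper wire, 52 mm across, 28 mm tall, standing on its flange on the tray floor; origin at the centre of its underside.
- tray_mid (a point): Centre of the floor (z = 0) of the pulled-out bench tray. Inside its walls it is 330 mm deep and 560 mm wide, turned 0.13 rad to the left (axes here: the world's). A wooden box takes its back left corner (90 mm). 0.35 m above the floor a bench pin juts in over the left back part; its blunt tip runs from (0.46, 0.20) to (0.52, 0.15) in x, y.

How it is judged:
By the outcome, as a careful person would: the job done as asked, in the order asked, and still so for the second after the job is handed in, with the robot touching nothing.
It also fails if it takes over 72 s, if anything falls off the work surface, if the arm or the gripper's body presses on something with over 40 N, if the wrist force passes 120 N, or if a joint passes its speed limit or range.

## Working session

There is one attempt and no reset: what is moved stays moved. The work goes in short steps, Python scripts to look and compute and a shell command to move; the robot and the scene stay as the last step left them, time stands still between calls to the robot, and variables do not carry over. Pictures are saved under pics/ and viewed, at most 10 in all, crops included, and the job is handed in when it is done.

```bash
mkdir -p pics; cat > h.py <<'E'
import numpy as np, cv2
from station import ctrl
def cap(n):
    c=ctrl.capture(n); c['K']=None
    im=np.array(c['img']); f=im.shape[0]/2/np.tan(np.radians(c['vertical_fov'])/2)
    c['K']=np.array([[f,0,c['cx']],[0,f,c['cy']],[0,0,1.]]); c['D']=np.array(c['D'],float)
    c['R']=cv2.Rodrigues(np.array(c['rvec'],float))[0]; c['t']=np.array(c['tvec'],float).ravel()
    c['img']=im; return c
def ray(c,uv):
    p=cv2.undistortPoints(np.array(uv,float).reshape(-1,1,2),c['K'],c['D']).reshape(-1,2)
    d=np.c_[p,np.ones(len(p))]@c['R']; return -c['R'].T@c['t'],d
def plane(c,uv,z):
    o,d=ray(c,uv); return o+d*((z-o[2])/d[:,2])[:,None]
def proj(c,P):
    return cv2.projectPoints(np.array(P,float).reshape(-1,1,3),np.array(c['rvec'],float),c['t'],c['K'],c['D'])[0].reshape(-1,2)
def save(c,n): cv2.imwrite('pics/'+n,c['img'][:,:,::-1])
E
python3 - <<'E'
from h import *
for n in('top','side'):
    c=cap(n); save(c,n+'0.png'); print(n,c['K'][0,0],-c['R'].T@c['t'],c['R'][2])
s=ctrl.state(); print(s['t'],s['tcp_pos'],s['orientation'],s['force'],s['gripper_width'])
E
```

```text
top 439.7779617097 [0.37561554 0.10844537 0.91270342] [ 1.86384871e-01 -3.21607579e-05 -9.82476808e-01]
side 436.47992204371536 [-0.01736514 -0.63371433  0.53443139] [ 0.52643788  0.71207672 -0.46455345]
0.1 [0.18274396 0.59755773 0.40412395] [[-9.56277377e-01  2.92461149e-01 -2.34242614e-04]
 [ 2.92461235e-01  9.56276849e-01 -1.00747161e-03]
 [-7.06455153e-05 -1.03192919e-03 -9.99999465e-01]] [-0.29478546 -0.44962972  0.36455495] 0.09412212951170079
```

View pics/top0.png

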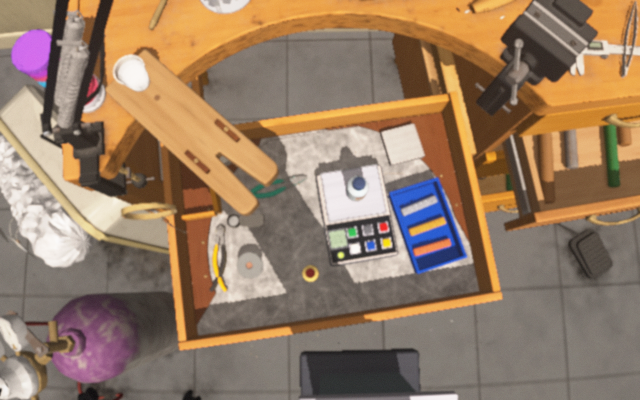

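View pics/side0.png

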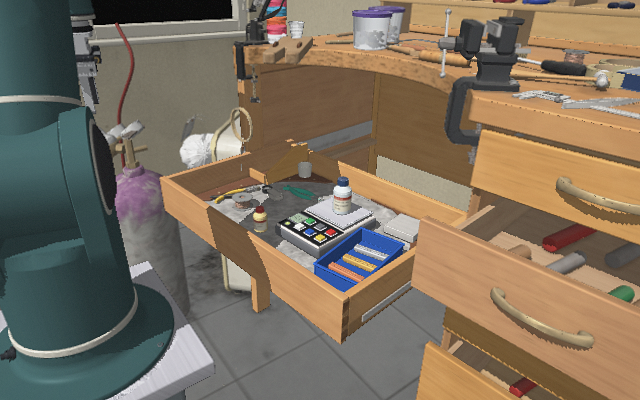

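Top view: the pan with the white bottle is at (358,185). Keys are green (352,231), grey (367,229), red (383,227), white (355,246), blue (370,244) and yellow (386,243). In the bin, copper is the nearest ingot, at (435,246). The side view agrees.

```bash
python3 - <<'E'
from h import *
c=cap('top'); im=c['img']; hsv=cv2.cvtColor(im,cv2.COLOR_RGB2HSV)
keys=dict(green=(352,231),grey=(367,229),red=(383,227),white=(355,246),blue=(370,244),yellow=(386,243))
S=dict(red=(-36,-48),white=(-68,16),blue=(-68,-16),green=(-36,16),yellow=(-68,-48),grey=(-36,-16))
def blob(m,uv,r):
    w=np.zeros(m.shape,np.uint8); cv2.circle(w,uv,r,1,-1); m=(m&(w>0)).astype(np.uint8)
    n,l,s,ce=cv2.connectedComponentsWithStats(m)
    k=1+np.argmax(s[1:,4]); return ce[k],s[k,4],l==k
A=[];B=[]
for k,uv in keys.items():
    v=hsv[:,:,2].astype(int)
    m=(v>70) if k=='grey' else v>110
    ce,a,_=blob(m,uv,8); P=plane(c,ce,.041)[0]; print(k,ce.round(1),a,P.round(4))
    A.append(S[k]);B.append(P[:2])
A=np.array(A)/1000.;B=np.array(B)
a0,b0=A.mean(0),B.mean(0);H=(A-a0).T@(B-b0);th=np.arctan2(H[0,1]-H[1,0],H[0,0]+H[1,1])
R=np.array([[np.cos(th),-np.sin(th)],[np.sin(th),np.cos(th)]]);t=b0-R@a0
print('scale',t,np.degrees(th),'res mm',((A@R.T+t-B)*1000).round(1).tolist()); print('pan',R@[.042,0]+t)
def rect(m,z,nm):
    ys,xs=np.nonzero(m);P=plane(c,np.c_[xs,ys],z)[:,:2].astype(np.float32);r=cv2.minAreaRect(P);print(nm,len(xs),np.round(r[0],4),np.round(r[1],4),round(r[2],1))
h,s,v=cv2.split(hsv)
for nm,uv in (('copper',(435,246)),('brass',(427,227)),('silver',(419,205))):
    hh=hsv[uv[1],uv[0]]; m=(abs(h.astype(int)-hh[0])<8)&(s>80) if nm!='silver' else (s<70)&(v>110)
    ce,a,l=blob(m,uv,26); rect(l,.017,nm); print(hh,plane(c,ce,.017)[0])
m=(h>105)&(h<125)&(s>150)
ce,a,l=blob(m,(427,225),60); rect(l,.035,'bin')
for nm,uv,z in (('cap',(358,184),.085+.042),('oil',(310,274),.06),('spool',(250,260),.028),('block',(403,144),.022),('nearR',(475,295),0),('traymidguess',(330,220),0)): print(nm,plane(c,uv,z)[0].round(3))
cr=cv2.resize(im[110:350,180:500],None,fx=2.5,fy=2.5,interpolation=cv2.INTER_CUBIC);cv2.imwrite('pics/crop.png',cr[:,:,::-1])
d=cap('side');print('side bottle cap top',); cr=cv2.resize(d['img'][140:340,160:440],None,fx=2.8,fy=2.8,interpolation=cv2.INTER_CUBIC);cv2.imwrite('pics/crops.png',cr[:,:,::-1])
E
```

```text
green [351.4 232.4] 141 [0.4745 0.0467 0.041 ]
grey [367.4 229.6] 161 [0.4793 0.0147 0.041 ]
red [383.  227.1] 141 [ 0.4836 -0.0167  0.041 ]
white [354.3 247.7] 135 [0.4439 0.0419 0.041 ]
blue [370.2 245.4] 133 [0.4477 0.0103 0.041 ]
yellow [386.  242.9] 139 [ 0.452  -0.0214  0.041 ]
scale [0.51279101 0.0355755 ] 7.887159003456895 res mm [[0.5, -0.2], [0.0, 0.1], [0.1, -0.2], [-0.7, 0.1], [-0.1, 0.1], [0.1, 0.1]]
pan [0.5543937  0.04133885]
copper 246 [ 0.4442 -0.1185] [0.0137 0.0767] 14.7
[ 11 164 242] [ 0.44408388 -0.11821618  0.017     ]
brass 251 [ 0.4874 -0.1112] [0.0142 0.0768] 18.0
[ 21 179 239] [ 0.4872248  -0.11109194  0.017     ]
silver 302 [ 0.5311 -0.0972] [0.0172 0.0794] 21.0
[  0  10 207] [ 0.53086531 -0.09652157  0.017     ]
bin 3040 [ 0.4879 -0.1073] [0.1724 0.1076] 16.2
cap [0.553 0.038 0.127]
oil [0.394 0.13  0.06 ]
spool [0.424 0.251 0.028]
block [ 0.662 -0.071  0.022]
nearR [ 0.343 -0.208  0.   ]
traymidguess [0.506 0.088 0.   ]
side bottle cap top
```

View pics/crop.png

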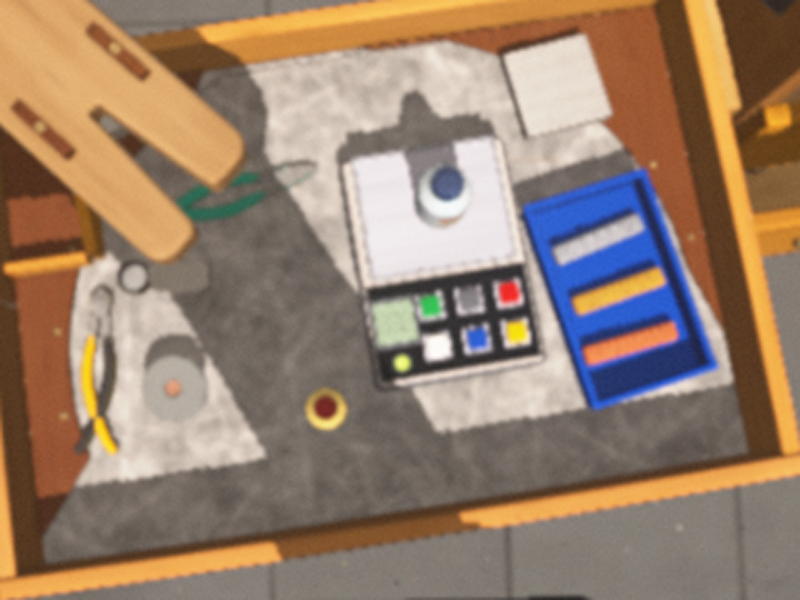

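View pics/crops.png

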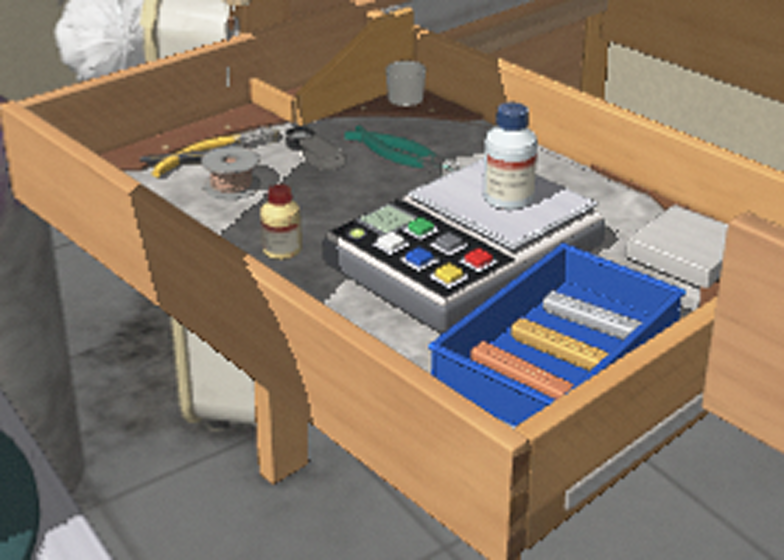

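The crops confirm the layout. The floor between the scale's front edge and the tray's front wall is free, and copper is the ingot nearest the robot. I'll start by moving around the front of the bench pin while measuring the bottle more closely.

```bash
cat >> h.py <<'E'
def go(xy,ztip=None,phi=None):
    "shift in tool axes for fingertip xy, tip height, closing axis angle phi (deg)"
    s=ctrl.state();T=np.array(s['orientation']);p=np.array(s['tcp_pos']);tip=p+.199*T[:,2]
    tgt=np.array([*xy,tip[2] if ztip is None else ztip])
    turn=0
    if phi is not None:
        cur=np.degrees(np.arctan2(T[1,1],T[0,1])); d=(phi-cur+90)%180-90; turn=-np.radians(d)
        R=cv2.Rodrigues(np.array([0,0,np.radians(d)]))[0]; tgt_t=tgt-R@(.199*T[:,2])
    else: tgt_t=tgt-.199*T[:,2]
    print('t',round(s['t'],2),'tip',tip.round(4),'F',np.round(s['force'],1),'w',round(s['gripper_width'],4),'grip',round(s['grip_force'],1),'| shift',(T.T@(tgt_t-p)).round(4),'turn',round(turn,4))
E
python3 -m pendant '[[-0.21,-0.29,0,0,0.094],[-0.21,-0.29,0,0,0.094],[-0.21,-0.29,0,0,0.094],[-0.21,-0.29,0,0,0.094],[-0.21,-0.29,0,0,0.094],[-0.21,-0.29,0,0,0.094],[-0.21,-0.29,0,0,0.094],[-0.21,-0.29,0,0,0.094],[-0.21,-0.29,0,0,0.094],[-0.21,-0.29,0,0,0.094]]'
python3 - <<'E'
from h import *
R=[]
for n,uv in(('top',(358,184)),('side',(343,182))):
    c=cap(n);h,s,v=cv2.split(cv2.cvtColor(c['img'],cv2.COLOR_RGB2HSV))
    m=((h>95)&(h<130)&(s>90)).astype(np.uint8);w=np.zeros_like(m);cv2.circle(w,uv,13,1,-1);m&=w
    ys,xs=np.nonzero(m);ce=(xs.mean(),ys.mean());print(n,len(xs),ce,xs.min(),xs.max(),ys.min(),ys.max());R.append(ray(c,ce))
    if n=='top':
        for z in(.127,.12):print(plane(c,ce,z)[0].round(4))
        print('front wall top/bottom',plane(c,[(340,326),(380,320),(352,126)],0).round(3).tolist())
(o1,d1),(o2,d2)=R;A=np.c_[d1[0],-d2[0]];x=np.linalg.lstsq(A,o2-o1,rcond=None)[0];p,q=o1+d1[0]*x[0],o2+d2[0]*x[1];print('tri',p.round(4),q.round(4))
go((.40,.06),.205)
print(ctrl.state()['joints'])
E
```

```text
t: 1.03
tcp_pos: [0.3001, 0.2547, 0.4048]
orientation: [[-0.955, 0.298, 0.0], [0.298, 0.955, 0.0], [-0.0, 0.0, -1.0]]
force: [1.2, -0.3, 0.3]
gripper_width: 0.0938
grip_force: 0.0<stdin>:6: RuntimeWarning: Mean of empty slice.
  ret = ret.dtype.type(ret / rcount)
Traceback (most recent call last):
ValueError: zero-size array to reduction operation minimum which has no identity
```

```bash
python3 - <<'E'
from h import *
R=[]
for n,uv in(('top',(358,184)),('side',(343,182))):
    c=cap(n);c['img']=cv2.imread(f'pics/{n}0.png')[:,:,::-1].copy();h,s,v=cv2.split(cv2.cvtColor(c['img'],cv2.COLOR_RGB2HSV))
    m=((h>95)&(h<130)&(s>90)).astype(np.uint8);w=np.zeros_like(m);cv2.circle(w,uv,13,1,-1);m&=w
    ys,xs=np.nonzero(m);ce=(xs.mean(),ys.mean());print(n,len(xs),ce,xs.min(),xs.max(),ys.min(),ys.max());R.append(ray(c,ce))
    if n=='top':
        for z in(.127,.12):print(plane(c,ce,z)[0].round(4))
        print('front wall top/bottom',plane(c,[(340,326),(380,320),(352,126)],0).round(3).tolist())
(o1,d1),(o2,d2)=R;A=np.c_[d1[0],-d2[0]];x=np.linalg.lstsq(A,o2-o1,rcond=None)[0];p,q=o1+d1[0]*x[0],o2+d2[0]*x[1];print('tri',p.round(4),q.round(4))
go((.42,.06),.205)
print(ctrl.state()['joints'])
E
```

```text
top 5 (np.float64(357.6), np.float64(187.2)) 356 359 187 188
[0.5474 0.0387 0.127 ]
[0.5489 0.0381 0.12  ]
front wall top/bottom [[0.289, 0.073, 0.0], [0.299, -0.009, 0.0], [0.713, 0.035, 0.0]]
side 62 (np.float64(342.4193548387097), np.float64(181.79032258064515)) 338 347 177 185
tri [0.5499 0.0377 0.1154] [0.5556 0.0339 0.117 ]
t 1.18 tip [0.2987 0.2594 0.2058] F [-0.4  0.4  0. ] w 0.0937 grip 0.0 | shift [-0.1743 -0.1552  0.0008] turn 0
[-5.53378019e+01 -5.80013736e-01  9.87721084e+00  1.22941220e+02
  1.11354546e-01  5.76012970e+01  2.74754130e+01]
```

```bash
python3 -m pendant '[[-0.174,-0.155,0,0,0.094],[-0.174,-0.155,0,0,0.094],[-0.174,-0.155,0,0,0.094],[-0.174,-0.155,0,0,0.094],[-0.174,-0.155,0,0,0.094],[-0.174,-0.155,0,0,0.094],[-0.309,-0.137,0,0,0.094],[-0.309,-0.137,0,0,0.094],[-0.309,-0.137,0,0,0.094],[-0.309,-0.137,0,0,0.094],[-0.309,-0.137,0,0,0.094],[-0.309,-0.137,0,0,0.094]]'
python3 - <<'E'
from h import *
go((.553,.037),.058)
c=cap('side');save(c,'a.png')
E
```

```text
t: 2.18
tcp_pos: [0.5546, 0.0387, 0.4037]
orientation: [[-0.957, 0.291, -0.002], [0.291, 0.957, -0.001], [0.001, -0.002, -1.0]]
force: [-0.4, 0.5, 0.1]
gripper_width: 0.0939
grip_force: 0.0
t 2.18 tip [0.5543 0.0385 0.2047] F [-0.4  0.5  0.1] w 0.0939 grip 0.0 | shift [ 0.0006 -0.0016  0.1467] turn 0
```

View pics/a.png

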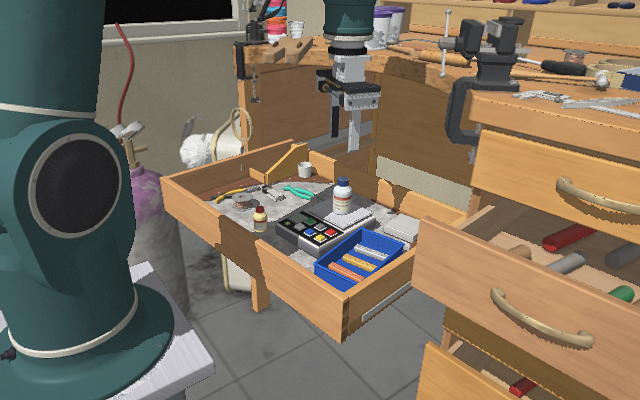

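The open fingers (about (335,125) and (354,135)) are right above the bottle at (343,190). I'll descend and grip.

```bash
python3 -m pendant '[[0,-0.001,0.04,0,0.094],[0,-0.001,0.08,0,0.094],[0,-0.001,0.11,0,0.094],[0,-0.001,0.13,0,0.094],[0,-0.001,0.146,0,0.094],[0,-0.001,0.146,0,0.094],[0,-0.001,0.146,0,0.06],[0,-0.001,0.146,0,0.03],[0,-0.001,0.146,0,0.03],[0,-0.001,0.146,0,0.03],[0,-0.001,0.146,0,0.03],[0,-0.001,0.146,0,0.03]]' 12
python3 -m pendant '[[0,0,0,0,0.03],[0,0,0,0,0.03],[0,0,0,0,0.03],[0,0,-0.01,0,0.03],[0,0,-0.03,0,0.03],[0,0,-0.06,0,0.03],[0,0,-0.06,0,0.03]]'
python3 - <<'E'
from h import *
go((.365,.045),.118)
E
```

```text
t: 3.23
tcp_pos: [0.554, 0.0367, 0.2592]
orientation: [[-0.956, 0.292, 0.001], [0.292, 0.956, 0.0], [-0.001, 0.0, -1.0]]
force: [0.6, 0.1, 0.6]
gripper_width: 0.0575
grip_force: 0.0
t: 3.82
tcp_pos: [0.555, 0.0362, 0.3237]
orientation: [[-0.956, 0.293, 0.006], [0.293, 0.956, 0.001], [-0.005, 0.002, -1.0]]
force: [0.3, -0.2, 1.5]
gripper_width: 0.0421
grip_force: 12.0
t 3.82 tip [0.5561 0.0364 0.1247] F [ 0.3 -0.2  1.5] w 0.0421 grip 12.0 | shift [ 0.1853 -0.0478  0.0056] turn 0
```

```bash
python3 -m pendant '[[0.04,-0.010,0,0,0.03],[0.08,-0.020,0,0,0.03],[0.12,-0.031,0,0,0.03],[0.15,-0.039,0,0,0.03],[0.175,-0.045,0,0,0.03],[0.185,-0.048,0.01,0,0.03],[0.185,-0.048,0.03,0,0.03],[0.185,-0.048,0.06,0,0.03],[0.185,-0.048,0.07,0,0.03],[0.185,-0.048,0.075,0,0.03],[0.185,-0.048,0.075,0,0.03]]'
python3 - <<'E'
from h import *
go((.365,.045),.020)
c=cap('side');cv2.imwrite('pics/b.png',cv2.resize(c['img'][120:320,120:400],None,fx=2.5,fy=2.5)[:,:,::-1])
print(proj(c,[[.365,.045,.028],[.365,.045,0]]))
E
```

```text
t: 4.73
tcp_pos: [0.3629, 0.0447, 0.2433]
orientation: [[-0.956, 0.293, -0.001], [0.293, 0.956, -0.001], [0.001, -0.001, -1.0]]
force: [-0.6, 0.0, -0.3]
gripper_width: 0.0419
grip_force: 12.0
t 4.73 tip [0.3627 0.0445 0.0443] F [-0.6  0.  -0.3] w 0.0419 grip 12.0 | shift [-0.0021  0.0012  0.0243] turn 0
[[267.21708011 240.10067341]
 [267.67497359 251.13333955]]
```

View pics/b.png

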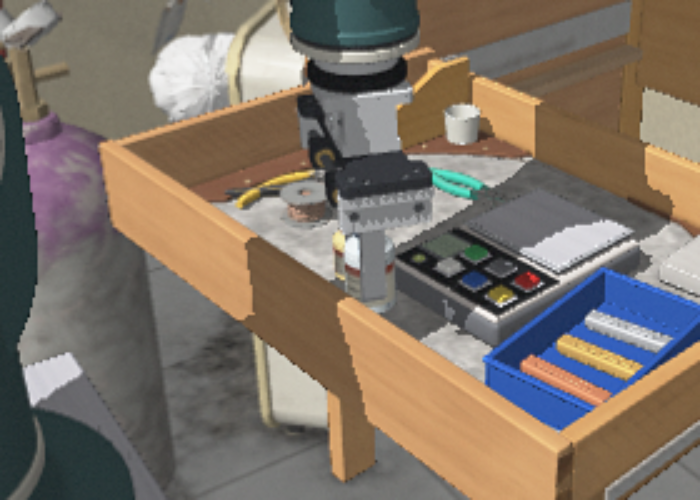

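The bottle hangs upright between the fingers behind the front wall, at about (370,290) in the crop, and the pan is empty. I'll lower it until it touches.

```bash
python3 -m pendant '[[0,0,0.008,0,0.03],[0,0,0.015,0,0.03],[0,0,0.019,0,0.03],[0,0,0.021,0,0.03],[0,0,0.0225,0,0.03],[0,0,0.0225,0,0.03]]'
python3 -m pendant '[[0,0,0.001,0,0.03],[0,0,0.002,0,0.03],[0,0,0.002,0,0.03]]'
python3 -c "
from h import *
go((.365,.045),.020)"
```

```text
t: 5.28
tcp_pos: [0.363, 0.0447, 0.221]
orientation: [[-0.956, 0.293, -0.0], [0.293, 0.956, -0.0], [0.0, -0.0, -1.0]]
force: [0.5, -0.6, -1.0]
gripper_width: 0.0418
grip_force: 12.0
t: 5.53
tcp_pos: [0.363, 0.0448, 0.2192]
orientation: [[-0.956, 0.292, 0.0], [0.292, 0.956, -0.0], [-0.0, -0.0, -1.0]]
force: [0.1, -0.6, -0.2]
gripper_width: 0.042
grip_force: 12.0
t 5.53 tip [0.363  0.0448 0.0202] F [ 0.1 -0.6 -0.2] w 0.042 grip 12.0 | shift [-0.0019  0.0008  0.0002] turn 0
```

```bash
for i in 1; do python3 -m pendant '[[0,0,0.001,0,0.03],[0,0,0.0015,0,0.03],[0,0,0.0015,0,0.03]]' | grep -A0 force; python3 -m pendant '[[0,0,0.001,0,0.03],[0,0,0.0015,0,0.03],[0,0,0.0015,0,0.03]]' | grep force; python3 -m pendant '[[0,0,0.001,0,0.03],[0,0,0.001,0,0.03]]' | grep force; done
python3 -c "
from h import *
go((.365,.045),.020)"
```

```text
force: [-0.6, -0.6, -0.9]
--
grip_force: 12.0
force: [-1.5, -0.5, 9.5]
grip_force: 12.0
force: [-0.9, -1.7, 12.1]
grip_force: 12.0
t 6.2 tip [0.3635 0.0447 0.0165] F [-0.9 -1.7 12.1] w 0.0418 grip 12.0 | shift [-0.0014  0.0008 -0.0035] turn 0
```

```bash
python3 -m pendant '[[0,0,-0.002,0,0.042],[0,0,-0.002,0,0.046],[0,0,-0.002,0,0.055],[0,0,-0.002,0,0.07],[0,0,-0.002,0,0.075],[0,0,-0.002,0,0.075],[0,0,-0.01,0,0.075],[0,0,-0.03,0,0.075],[0,0,-0.06,0,0.075],[0,0,-0.1,0,0.075],[0,0,-0.1,0,0.075]]' 
python3 - <<'E'
from h import *
a=np.radians(7.9);R=np.array([[np.cos(a),-np.sin(a)],[np.sin(a),np.cos(a)]])
for n,p in dict(red=(-36,-48),white=(-68,16),blue=(-68,-16),green=(-36,16)).items(): print(n,(R@np.array(p)/1000+[.5128,.0356]).round(4))
go((.4839,-.0169),.06,97.9)
E
```

```text
t: 7.12
tcp_pos: [0.3641, 0.0443, 0.321]
orientation: [[-0.956, 0.294, 0.007], [0.294, 0.956, 0.004], [-0.006, 0.006, -1.0]]
force: [1.8, -0.1, 1.3]
gripper_width: 0.0752
grip_force: 0.0
red [ 0.4837 -0.0169]
white [0.4432 0.0421]
blue [0.4476 0.0104]
green [0.4749 0.0465]
t 7.12 tip [0.3655 0.0451 0.122 ] F [ 1.8 -0.1  1.3] w 0.0752 grip 0.0 | shift [-0.1316 -0.0252  0.0626] turn -0.4359
```

```bash
python3 -m pendant '[[-0.04,-0.008,0,-0.1,0.0],[-0.08,-0.016,0,-0.2,0.0],[-0.11,-0.022,0,-0.3,0.0],[-0.131,-0.025,0.02,-0.4,0.0],[-0.131,-0.025,0.04,-0.436,0],[-0.131,-0.025,0.05,-0.436,0],[-0.131,-0.025,0.05,-0.436,0],[-0.131,-0.025,0.05,-0.436,0],[-0.131,-0.025,0.05,-0.436,0],[-0.131,-0.025,0.05,-0.436,0],[-0.131,-0.025,0.05,-0.436,0],[-0.131,-0.025,0.05,-0.436,0]]' 
python3 - <<'E'
from h import *
go((.4837,-.0169),.045,97.9)
c=cap('side');cv2.imwrite('pics/c.png',cv2.resize(c['img'][160:320,220:420],None,fx=3.5,fy=3.5)[:,:,::-1])
E
```

```text
t: 8.12
tcp_pos: [0.4809, -0.0171, 0.2659]
orientation: [[-0.99, -0.139, 0.001], [-0.139, 0.99, 0.0], [-0.001, 0.0, -1.0]]
force: [-0.4, 0.3, -0.4]
gripper_width: 0.0006
grip_force: 0.0
t 8.12 tip [ 0.4812 -0.0171  0.0669] F [-0.4  0.3 -0.4] w 0.0006 grip 0.0 | shift [-0.0025 -0.0002  0.0219] turn 0.0016
```

View pics/c.png

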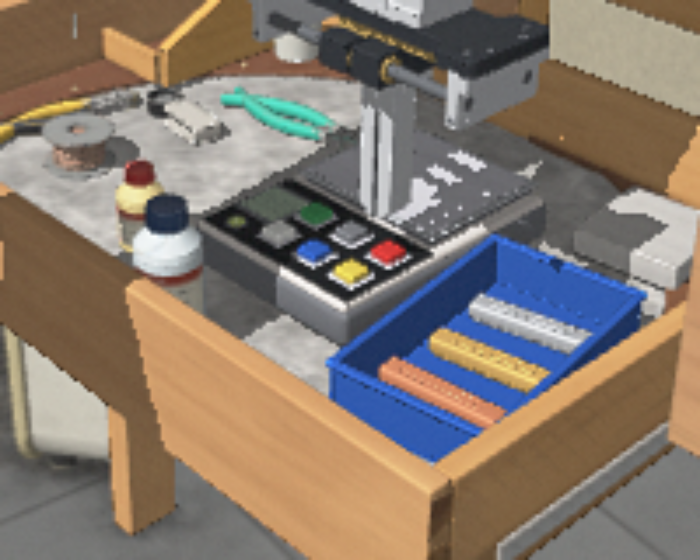

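The white bottle stands upright at (168,250) in the crop, next to the oil bottle, and the closed fingers are above the red key. I'll press it.

```bash
python3 -m pendant '[[-0.0025,0,0.01,0,0],[-0.0025,0,0.02,0,0],[-0.0025,0,0.025,0,0],[-0.0025,0,0.0275,0,0],[-0.0025,0,0.029,0,0],[-0.0025,0,0.0298,0,0],[-0.0025,0,0.0298,0,0],[-0.0025,0,0.0298,0,0]]' 
python3 - <<'E'
from h import *
go((.4837,-.0169),.037,97.9)
c=cap('side');cv2.imwrite('pics/d.png',cv2.resize(c['img'][200:270,270:370],None,fx=6,fy=6)[:,:,::-1])
E
```

```text
t: 8.83
tcp_pos: [0.4833, -0.0172, 0.2359]
orientation: [[-0.99, -0.138, -0.001], [-0.138, 0.99, 0.001], [0.001, 0.001, -1.0]]
force: [-10.4, 2.1, 26.3]
gripper_width: 0.0006
grip_force: 13.3
t 8.83 tip [ 0.4831 -0.0171  0.0369] F [-10.4   2.1  26.3] w 0.0006 grip 13.3 | shift [-0.0006  0.0001 -0.0001] turn 0.001
```

View pics/d.png

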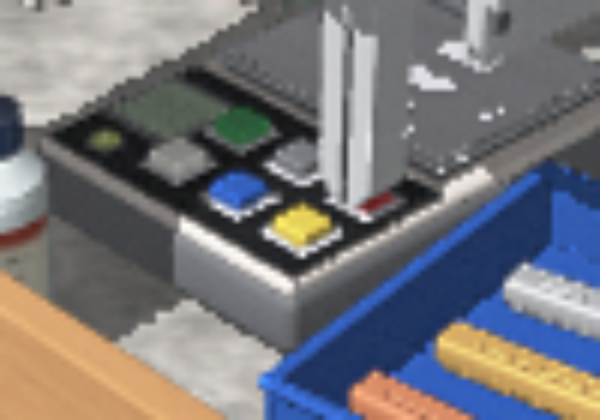

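Red is fully down (26 N, bottomed), so I'll press the others about 0.8 mm less. Next I let it up and go to white.

```bash
python3 -m pendant '[[0,0,-0.008,0,0],[0,0,-0.02,0,0],[0,0,-0.02,0,0],[0.0156,0.032,-0.02,0,0],[0.0313,0.0641,-0.02,0,0],[0.0313,0.0641,-0.02,0,0],[0.0313,0.0641,-0.02,0,0],[0.0313,0.0641,-0.02,0,0],[0.0313,0.0641,-0.02,0,0]]' 
python3 - <<'E'
from h import *
go((.4432,.0421),.0378,97.9)
E
```

```text
t: 9.63
tcp_pos: [0.4439, 0.0413, 0.2552]
orientation: [[-0.99, -0.138, 0.0], [-0.138, 0.99, -0.001], [-0.0, -0.001, -1.0]]
force: [-0.5, -0.1, 1.2]
gripper_width: 0.0002
grip_force: 0.0
t 9.63 tip [0.444  0.0412 0.0562] F [-0.5 -0.1  1.2] w 0.0002 grip 0.0 | shift [0.0007 0.001  0.0184] turn 0.0001
```

```bash
python3 -m pendant '[[0.0005,0.001,0.009,0,0],[0.0005,0.001,0.014,0,0],[0.0005,0.001,0.0165,0,0],[0.0005,0.001,0.018,0,0],[0.0005,0.001,0.0186,0,0],[0.0005,0.001,0.0186,0,0],[0.0005,0.001,0.0186,0,0]]' 
python3 - <<'E'
from h import *
go((.4432,.0421),.0378,97.9)
E
```

```text
t: 10.22
tcp_pos: [0.4429, 0.0427, 0.2368]
orientation: [[-0.99, -0.138, -0.0], [-0.138, 0.99, -0.0], [0.0, -0.0, -1.0]]
force: [-1.0, -2.9, 3.7]
gripper_width: 0.0003
grip_force: 1.7
t 10.22 tip [0.4428 0.0426 0.0378] F [-1.  -2.9  3.7] w 0.0003 grip 1.7 | shift [-0.0003 -0.0005  0.    ] turn 0.0009
```

```bash
python3 -m pendant '[[0,0,0.0004,0,0],[0,0,0.0008,0,0],[0,0,0.0008,0,0]]'
python3 -m pendant '[[0,0,-0.008,0,0],[0,0,-0.018,0,0],[0,0,-0.018,0,0],[0,-0.016,-0.018,0,0],[0,-0.032,-0.018,0,0],[0,-0.032,-0.018,0,0],[0,-0.032,-0.018,0,0],[0,-0.032,-0.018,0,0]]' 
python3 - <<'E'
from h import *
go((.4476,.0104),.0372,97.9)
E
```

```text
t: 10.47
tcp_pos: [0.4429, 0.0428, 0.2362]
orientation: [[-0.99, -0.139, 0.0], [-0.139, 0.99, 0.0], [-0.0, -0.0, -1.0]]
force: [-4.0, -3.6, 12.1]
gripper_width: 0.0006
grip_force: 6.2
t: 11.13
tcp_pos: [0.4473, 0.0117, 0.254]
orientation: [[-0.99, -0.139, 0.0], [-0.139, 0.99, 0.0], [-0.0, 0.0, -1.0]]
force: [0.6, -0.1, 0.2]
gripper_width: 0.0009
grip_force: 0.0
t 11.13 tip [0.4473 0.0118 0.055 ] F [ 0.6 -0.1  0.2] w 0.0009 grip 0.0 | shift [-0.0001 -0.0014  0.0178] turn 0.0016
```

White bottomed out at 12 N. Now blue.

```bash
python3 -m pendant '[[0,-0.001,0.009,0,0],[0,-0.001,0.014,0,0],[0,-0.001,0.0165,0,0],[0,-0.001,0.0178,0,0],[0,-0.001,0.0182,0,0],[0,-0.001,0.0182,0,0],[0,-0.001,0.0182,0,0]]'
python3 -m pendant '[[0,0,-0.008,0,0],[0,0,-0.025,0,0],[0,0,-0.06,0,0],[0,0,-0.08,0,0],[0,0,-0.08,0,0.036],[0,0,-0.08,0,0.036]]' 
python3 - <<'E'
from h import *
go((.4442,-.1183),.06,14.7)
c=cap('side');R=[ctrl.state()['joints'][6]];print(R)
h,s,v=cv2.split(cv2.cvtColor(c['img'],cv2.COLOR_RGB2HSV));im0=cv2.imread('pics/side0.png')[:,:,::-1]
print('bin diff',np.abs(c['img'][225:290,315:410].astype(int)-im0[225:290,315:410]).mean())
E
```

```text
t: 11.72
tcp_pos: [0.4475, 0.0106, 0.236]
orientation: [[-0.99, -0.139, -0.0], [-0.139, 0.99, 0.001], [0.0, 0.001, -1.0]]
force: [-5.5, 2.6, 21.5]
gripper_width: 0.0006
grip_force: 10.4
t: 12.22
tcp_pos: [0.4475, 0.0106, 0.3164]
orientation: [[-0.99, -0.139, 0.002], [-0.139, 0.99, 0.001], [-0.002, 0.001, -1.0]]
force: [-0.2, 0.3, -1.0]
gripper_width: 0.0104
grip_force: 0.0
t 12.22 tip [0.4479 0.0107 0.1174] F [-0.2  0.3 -1. ] w 0.0104 grip 0.0 | shift [ 0.0215 -0.1269  0.0573] turn 1.4541
[np.float64(102.78916879561491)]
bin diff 4.511093117408907
```

Blue went fully down (21 N) and was released. Next I turn above the copper ingot.

```bash
python3 -m pendant '[[0.005,-0.04,0,0.12,0.036],[0.01,-0.07,0,0.24,0.036],[0.015,-0.1,0,0.36,0.036],[0.02,-0.125,0,0.48,0.036],[0.0215,-0.127,0,0.6,0.036],[0.0215,-0.127,0,0.72,0.036],[0.0215,-0.127,0,0.84,0.036],[0.0215,-0.127,0,0.96,0.036],[0.0215,-0.127,0,1.08,0.036],[0.0215,-0.127,0,1.2,0.036],[0.0215,-0.127,0,1.32,0.036],[0.0215,-0.127,0,1.44,0.036]]'
python3 -m pendant '[[0,0,0.02,0,0.036],[0,0,0.05,0,0.036],[0,0,0.05,0,0.036],[0,0,0.05,0,0.036]]' 
python3 - <<'E'
from h import *
go((.4442,-.1183),.0075,14.7)
print(ctrl.state()['joints'][6])
c=cap('side');cv2.imwrite('pics/e.png',cv2.resize(c['img'][170:320,290:440],None,fx=3.6,fy=3.6)[:,:,::-1])
E
```

```text
t: 13.27
tcp_pos: [0.4435, -0.1183, 0.3148]
orientation: [[-0.261, 0.965, -0.002], [0.965, 0.261, -0.001], [-0.0, -0.002, -1.0]]
force: [0.6, 0.7, -0.6]
gripper_width: 0.0361
grip_force: 0.0
t: 13.6
tcp_pos: [0.4431, -0.1187, 0.2648]
orientation: [[-0.266, 0.964, -0.004], [0.964, 0.266, -0.001], [0.0, -0.004, -1.0]]
force: [-0.9, -0.9, 0.7]
gripper_width: 0.0361
grip_force: 0.0
t 13.6 tip [ 0.4423 -0.119   0.0658] F [-0.9 -0.9  0.7] w 0.0361 grip 0.0 | shift [0.0001 0.0023 0.0583] turn 0.0125
53.06917723931068
```

View pics/e.png

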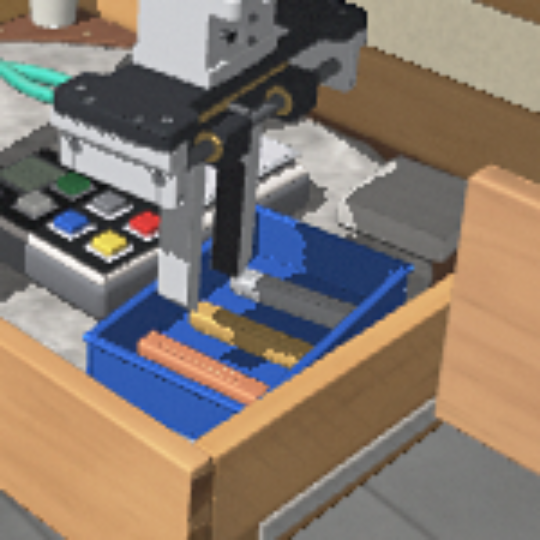

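The fingers straddle the copper ingot (centre about (200,368) in the crop), projected straight down. I'll descend and grip.

```bash
python3 -m pendant '[[0,0.0015,0.02,0.012,0.036],[0,0.0015,0.035,0.012,0.036],[0,0.0015,0.046,0.012,0.036],[0,0.0015,0.053,0.012,0.036],[0,0.0015,0.0575,0.012,0.036],[0,0.0015,0.0575,0.012,0.036]]'
python3 -m pendant '[[0,0,0,0,0.02],[0,0,0,0,0.01],[0,0,0,0,0.01],[0,0,0,0,0.01],[0,0,0,0,0.01],[0,0,0,0,0.01],[0,0,0,0,0.01]]' 20
python3 - <<'E'
from h import *
go((.4442,-.1183),.0075,14.7)
E
```

```text
t: 14.15
tcp_pos: [0.4453, -0.1182, 0.2083]
orientation: [[-0.255, 0.967, -0.0], [0.967, 0.255, -0.0], [-0.0, -0.0, -1.0]]
force: [-0.6, 0.1, 0.6]
gripper_width: 0.0358
grip_force: 0.0
t: 14.73
tcp_pos: [0.4453, -0.1181, 0.2087]
orientation: [[-0.255, 0.967, 0.001], [0.967, 0.255, 0.0], [-0.0, 0.001, -1.0]]
force: [-2.2, 0.7, 7.2]
gripper_width: 0.0159
grip_force: 20.0
t 14.73 tip [ 0.4454 -0.1181  0.0097] F [-2.2  0.7  7.2] w 0.0159 grip 20.0 | shift [ 0.0001 -0.0013  0.0022] turn 0.0015
```

```bash
python3 -m pendant '[[0,0,-0.005,0,0.01],[0,0,-0.015,0,0.01],[0,0,-0.035,0,0.01],[0,0,-0.065,0,0.01],[0,0,-0.09,0,0.01],[0,0,-0.1,0,0.01],[0,0,-0.1,0,0.01],[0,0,-0.1,0,0.01]]'
python3 - <<'E'
from h import *
go((.5544,.0413),.075,7.9)
c=cap('side');cv2.imwrite('pics/f.png',cv2.resize(c['img'][170:320,290:440],None,fx=3.6,fy=3.6)[:,:,::-1])
E
```

```text
t: 15.4
tcp_pos: [0.4452, -0.1176, 0.3082]
orientation: [[-0.256, 0.967, 0.001], [0.967, 0.256, 0.001], [0.0, 0.001, -1.0]]
force: [-0.4, -0.1, -2.5]
gripper_width: 0.0155
grip_force: 20.0
t 15.4 tip [ 0.4453 -0.1175  0.1092] F [-0.4 -0.1 -2.5] w 0.0155 grip 20.0 | shift [0.1256 0.146  0.0344] turn 0.121
```

View pics/f.png

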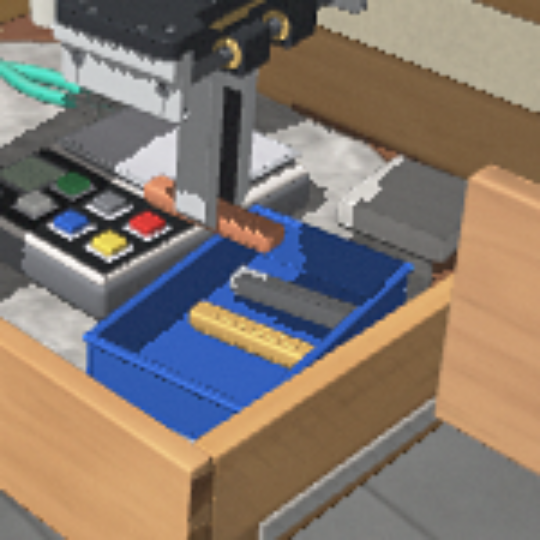

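The copper ingot hangs level in the fingers at (215,215) in the crop, with brass and silver still in the bin. I'll carry it over the pan.

```bash
python3 -m pendant '[[0.025,0.029,0,0.03,0.01],[0.05,0.058,0,0.06,0.01],[0.075,0.087,0,0.09,0.01],[0.1,0.116,0,0.12,0.01],[0.115,0.134,0,0.121,0.01],[0.1256,0.146,0.01,0.121,0.01],[0.1256,0.146,0.025,0.121,0.01],[0.1256,0.146,0.04,0.121,0.01],[0.1256,0.146,0.05,0.121,0.01],[0.1256,0.146,0.053,0.121,0.01],[0.1256,0.146,0.053,0.121,0.01]]'
python3 - <<'E'
from h import *
go((.5544,.0413),.0477,7.9)
E
```

```text
t: 16.37
tcp_pos: [0.554, 0.0402, 0.2541]
orientation: [[-0.136, 0.991, -0.002], [0.991, 0.136, -0.001], [-0.001, -0.002, -1.0]]
force: [-0.7, -0.3, -1.2]
gripper_width: 0.0158
grip_force: 20.0
t 16.37 tip [0.5536 0.04   0.0551] F [-0.7 -0.3 -1.2] w 0.0158 grip 20.0 | shift [0.0012 0.001  0.0074] turn -0.0017
```

```bash
python3 -m pendant '[[0.001,0.001,0.003,0,0.01],[0.001,0.001,0.005,0,0.01],[0.001,0.001,0.006,0,0.01],[0.001,0.001,0.006,0,0.01]]'
python3 -m pendant '[[0,0,0.0007,0,0.01],[0,0,0.0014,0,0.01],[0,0,0.0014,0,0.01]]'
python3 -m pendant '[[0,0,0.0006,0,0.01],[0,0,0.0012,0,0.01],[0,0,0.0012,0,0.01]]'
python3 - <<'E'
from h import *
go((.5544,.0413),.0477,7.9)
E
```

```text
t: 16.7
tcp_pos: [0.5553, 0.0418, 0.2494]
orientation: [[-0.137, 0.991, 0.0], [0.991, 0.137, 0.0], [0.0, 0.0, -1.0]]
force: [0.5, 0.3, -1.9]
gripper_width: 0.0155
grip_force: 20.0
t: 16.95
tcp_pos: [0.5552, 0.0418, 0.2479]
orientation: [[-0.137, 0.991, 0.0], [0.991, 0.137, 0.0], [-0.0, 0.0, -1.0]]
force: [-0.3, -0.5, -2.2]
gripper_width: 0.016
grip_force: 20.0
t: 17.2
tcp_pos: [0.5552, 0.0418, 0.2466]
orientation: [[-0.137, 0.991, 0.0], [0.991, 0.137, -0.0], [-0.0, 0.0, -1.0]]
force: [0.6, 0.4, -2.3]
gripper_width: 0.0158
grip_force: 20.0
t 17.2 tip [0.5552 0.0418 0.0476] F [ 0.6  0.4 -2.3] w 0.0158 grip 20.0 | shift [-0.0003 -0.0009 -0.0001] turn -0.0009
```

```bash
for i in 1; do python3 -m pendant '[[0,0,0.0005,0,0.01],[0,0,0.001,0,0.01],[0,0,0.001,0,0.01],[0,0,0.001,0,0.01]]' | grep ^force
python3 -m pendant '[[0,0,0.0005,0,0.01],[0,0,0.0008,0,0.01],[0,0,0.0008,0,0.01],[0,0,0.0008,0,0.01]]'| grep ^force; done
python3 - <<'E'
from h import *
go((.5544,.0413),.0477,7.9)
E
```

```text
force: [0.3, 0.1, 0.2]
force: [-0.3, 0.3, 1.4]
t 17.87 tip [0.5552 0.0417 0.0459] F [-0.3  0.3  1.4] w 0.016 grip 20.0 | shift [-0.0003 -0.0009 -0.0018] turn -0.0009
```

```bash
python3 -m pendant '[[0,0,-0.0006,0,0.01],[0,0,-0.0006,0,0.016],[0,0,-0.0006,0,0.018],[0,0,-0.0006,0,0.022],[0,0,-0.0006,0,0.03],[0,0,-0.0006,0,0.036],[0,0,-0.0006,0,0.036],[0,0,-0.0006,0,0.036],[0,0,-0.0006,0,0.036]]' 5
python3 -m pendant '[[0,0,-0.006,0,0.036],[0,0,-0.015,0,0.036],[0,0,-0.03,0,0.036],[0,0,-0.06,0,0.036],[0,0,-0.06,0,0.036],[0,0,-0.06,0,0]]'
python3 - <<'E'
from h import *
go((.4749,.0465),.07,7.9)
c=cap('side');h,s,v=cv2.split(cv2.cvtColor(c['img'],cv2.COLOR_RGB2HSV))
m=((h>3)&(h<16)&(s>110)&(v>50)).astype(np.uint8);m[:195]=0;m[240:]=0;m[:,:300]=0;m[:,380:]=0
n,l,st,ce=cv2.connectedComponentsWithStats(m);k=1+np.argmax(st[1:,4]);ys,xs=np.nonzero(l==k)
P=plane(c,np.c_[xs,ys],.048)[:,:2].astype(np.float32);print(st[k],np.round(cv2.minAreaRect(P)[0],4),cv2.minAreaRect(P)[1:])
E
```

```text
t: 18.62
tcp_pos: [0.5552, 0.0417, 0.2455]
orientation: [[-0.137, 0.991, 0.0], [0.991, 0.137, -0.0], [-0.0, 0.0, -1.0]]
force: [-0.1, 0.8, -0.5]
gripper_width: 0.0357
grip_force: 0.0
t: 19.12
tcp_pos: [0.5556, 0.0418, 0.3073]
orientation: [[-0.137, 0.991, 0.003], [0.991, 0.137, 0.001], [0.001, 0.003, -1.0]]
force: [-0.5, 0.1, -0.9]
gripper_width: 0.0324
grip_force: 0.0
t 19.12 tip [0.5561 0.042  0.1083] F [-0.5  0.1 -0.9] w 0.0324 grip 0.0 | shift [ 0.0155 -0.0799  0.038 ] turn -0.0007
[326 200  28  17 182] [0.5559 0.0416] ((0.023982709273695946, 0.0867517814040184), 7.522745609283447)
```

The ingot lies centred at (0.556, 0.042) against a pan centre of (0.554, 0.041). Now the green key.

```bash
python3 -m pendant '[[0.0075,-0.04,0,0,0],[0.0155,-0.08,0,0,0],[0.0155,-0.08,0.02,0,0],[0.0155,-0.08,0.048,0,0],[0.0155,-0.08,0.048,0,0],[0.0155,-0.08,0.048,0,0],[0.0155,-0.08,0.048,0,0],[0.0155,-0.08,0.048,0,0]]'
python3 - <<'E'
from h import *
go((.4749,.0465),.0372,7.9)
E
```

```text
t: 19.83
tcp_pos: [0.4744, 0.0458, 0.2584]
orientation: [[-0.136, 0.991, 0.001], [0.991, 0.136, -0.0], [-0.0, 0.001, -1.0]]
force: [-0.2, -0.5, 0.5]
gripper_width: 0.0004
grip_force: 0.0
t 19.83 tip [0.4746 0.0458 0.0594] F [-0.2 -0.5  0.5] w 0.0004 grip 0.0 | shift [0.0007 0.0004 0.0222] turn -0.0016
```

```bash
python3 -m pendant '[[0.0005,0,0.01,0,0],[0.0005,0,0.017,0,0],[0.0005,0,0.02,0,0],[0.0005,0,0.0215,0,0],[0.0005,0,0.0223,0,0],[0.0005,0,0.0223,0,0],[0.0005,0,0.0223,0,0]]'
python3 -c "
from h import *
go((.4749,.0465),.0372,7.9)"
```

```text
t: 20.42
tcp_pos: [0.474, 0.0466, 0.2358]
orientation: [[-0.136, 0.991, -0.0], [0.991, 0.136, 0.001], [0.001, -0.0, -1.0]]
force: [-9.0, 1.9, 29.4]
gripper_width: 0.0003
grip_force: 14.8
t 20.42 tip [0.4739 0.0468 0.0368] F [-9.   1.9 29.4] w 0.0003 grip 14.8 | shift [-0.0004  0.0009 -0.0004] turn -0.0012
```

Green is fully down. I'll release it, retreat, and check everything numerically against the first pictures.

```bash
python3 -m pendant '[[0,0,-0.008,0,0],[0,0,-0.03,0,0],[0,0,-0.07,0,0],[0,0,-0.11,0,0],[0,0,-0.15,0,0],[0,0,-0.15,0,0],[0,0,-0.15,0,0],[0,0,-0.15,0,0],[0,0,-0.15,0,0]]' | head -2
python3 - <<'E'
from h import *
c=cap('side');h,s,v=cv2.split(cv2.cvtColor(c['img'],cv2.COLOR_RGB2HSV))
m=((h>3)&(h<16)&(s>110)&(v>50)).astype(np.uint8);m[:195]=0;m[240:]=0;m[:,:300]=0;m[:,380:]=0
n,l,st,ce=cv2.connectedComponentsWithStats(m);k=1+np.argmax(st[1:,4]);ys,xs=np.nonzero(l==k)
P=plane(c,np.c_[xs,ys],.048)[:,:2].astype(np.float32);print('ingot',st[k],np.round(cv2.minAreaRect(P)[0],4))
def box(I,lo,hi,r):
    q=cv2.inRange(cv2.cvtColor(np.ascontiguousarray(I),cv2.COLOR_RGB2HSV),lo,hi);w=np.zeros_like(q);w[r[1]:r[3],r[0]:r[2]]=255
    return cv2.boundingRect(q&w)
i0=cv2.imread('pics/side0.png')[:,:,::-1]
for nm,lo,hi,r in(('bin',(108,150,60),(122,255,255),(310,225,415,295)),('white cap',(105,80,20),(125,255,110),(255,200,280,235)),('brass',(18,120,80),(27,255,255),(340,245,380,275)),('oilcap',(0,120,60),(6,255,255),(245,200,275,220)),('teal',(75,100,40),(95,255,255),(280,180,320,205))):print(nm,box(i0,lo,hi,r),box(c['img'],lo,hi,r))
E
```

```text
t: 21.17
tcp_pos: [0.4735, 0.0467, 0.3842]
ingot [326 200  28  17 182] [0.5559 0.0416]
bin (310, 227, 94, 65) (310, 227, 94, 65)
white cap (0, 0, 0, 0) (262, 216, 12, 10)
brass (343, 254, 34, 18) (343, 254, 34, 18)
oilcap (256, 206, 8, 7) (256, 206, 8, 7)
teal (283, 185, 32, 15) (283, 185, 31, 15)
```

```bash
python3 -c "
from station import ctrl
print(ctrl.finish_job())"
```

```text
the job is handed in; nothing more can be done
None
```

I completed the weighing in the order asked and handed it in at about 21 s. The bottle stands upright on the tray floor, all four keys went fully down and were let up, and the copper ingot lies within about 2 mm of the pan's centre. The final picture showed the bin, brass ingot, oil bottle and teal pliers unmoved. I didn't re-check the other tools, the spool or the silver ingot, and no verdict was returned.

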